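# Zero the needle of the pedal tester with the trimming tool

### The job

The needle of the pedal tester does not rest on zero. Take the plastic trimming tool out of its stand, turn the slotted brass trimmer screw in front of the meter with its blade until the needle rests inside the zero box in the middle of the scale, then hang the tool back upright in its stand. Turn the trimmer only with the tool, and leave the other things on the bench where they are.

Things in the scene. Friction and masses are not known exactly. Their poses are not given: they have to be found in the camera images.
- tester: grey metal pedal tester fixed to the bench, 170 (x) x 240 (y) x 60 mm high. Origin at the centre of its underside; z up, x away from the operator. On its flat top: a needle meter in a black frame, 144 mm wide, 12 mm high, centred at x +26, y +36 mm, its top closed; the trimmer in front of it at x -54, y +36 mm; a steel hub 22 mm high at x +26, y -78 mm; a rocker switch at x -48, y -78 mm.
- trimmer (a joint): angle of the trimmer screw, rad, about the vertical, growing anticlockwise seen from above. Stops at -1.5 and +1.5. It is stiff (about 0.07 N m to turn) and stays where it is left. At 0 its slot lies along the tester's x axis; the slot's direction in the tester's frame is this angle. It starts between -1.3 and -0.7.
- needle (a joint): angle of the meter's needle, rad, 0.7 times the trimmer's angle. 0: the needle points along the tester's +x, at the middle of the scale; positive: to the left (anticlockwise seen from above). The zero box drawn on the dial reaches from -0.085 to +0.085.
- trimmer_slot (a point): centre of the slot's floor, on the trimmer's axis, 61 mm above the bench; x along the slot, z up. Round brass head 26 mm across; the slot runs right across it, 6.6 mm wide, 9 mm deep, its edges bevelled over the top 3 mm to 12.6 mm wide. Fixed black guide bush round it: bore 27 mm up to 7.5 mm above the slot's floor, flaring to 41 mm at 14.5 mm above it (47 mm outside).
- trim_tool: white plastic trimming tool, 131 mm long, 40 to 70 g, hanging upright in its stand. Origin at the middle of the blade's lower edge; z up along the tool, x along the blade's width. Flat blade 22 mm wide (x), 4 mm thick (y), its last 6 mm tapering to 21 x 2.5 mm; shaft 12 mm across; collar 45 mm across; above it, from 68 to 131 mm, a flat handle 34 mm wide (x), 16 mm thick (y).
- tool_blade (a point): middle of the blade's lower edge: the origin of the tool, same axes.
- tool_collar (a point): centre of the flat underside of the tool's collar, on which it hangs: 60 mm above the blade's edge, same axes. The collar's top is at 68 mm; the handle's two parallel flats above it are the place to grip.
- tool_stand: dark steel tool stand fixed to the bench, 90 x 84 mm, 78 mm high: a level top plate 74 x 78 mm and 6 mm thick with one round hole, on two side cheeks, open at front and back. Origin at the centre of its underside, z up.
- stand_hole (a point): centre of the hole at the level of the stand's top, 78 mm above the bench. The hole is 33 mm across with a bevelled rim; the tool hangs through it with its collar flat on the top plate, the blade's edge then 18 mm above the bench, at any angle about the vertical.
- hex_key: bystander: black L-shaped hex key, 99 mm long, lying in front of the stand
- spindle_a: bystander: turned steel pedal spindle, 84 mm long, 18 mm thick, lying about 7 cm behind the stand
- spindle_b: bystander: another such spindle, lying beside the first
- label_box: bystander: small white card box, 37 x 53 x 24 mm, lying in front of the stand, beside the hex key
Things that resemble listed ones, but are neither listed nor needed, are in the scene too. What is shaped like the trim_tool but turquoise is not meant.

How it is judged:
On the way, in this order (a step that is already met when the one before it is completed fails the run):
1. the tool's blade stands in the trimmer's slot, at least 5.5 mm deep (z of tool_blade in the frame of trimmer_slot below 0.0045 m and horizontal distance between tool_blade and trimmer_slot below 0.008 m), for 0.2 s.
2. the needle is turned into the zero box (value of joint needle between -0.085 and 0.085 rad), for 0.2 s.
At the end, for the whole second after the job is handed in: The needle stands inside the zero box (within 0.085 rad of the middle of the scale) and the trimmer is at rest; the trimming tool hangs upright (within 7 degrees) and at rest in its stand, the centre of its collar's underside within 12 mm of the centre of the hole at the top of the stand (all of step 2 and velocity of joint trimmer between -0.05 and 0.05 rad/s and distance between tool_collar and stand_hole below 0.012 m and angle between trim_tool's own z axis and vertical below 0.12 rad and linear speed of trim_tool below 0.03 m/s); the robot touches nothing.
It fails at once if a finger turns or touches the trimmer itself (contact force between trimmer and the fingers above 1 N).
It fails at once if a bystander is displaced by more than 3 cm (distance of any of spindle_a, spindle_b, hex_key, label_box from where it was at the start of the episode above 0.03 m).
It also fails if it takes over 45 s, if anything falls off the work surface, if the arm or the gripper's body presses on something with over 40 N, if the wrist force passes 120 N, or if a joint passes its speed limit or range.

### The arm

A 7-joint arm with a two-finger parallel gripper is mounted at the origin on a cart in front of the work surface, level with it; the furniture and walls round the work are solid. World frame = base frame: x ahead of the robot, y to its left, z up, the work surface at z = 0. Lengths are in m, angles in rad, forces in N, time in s.
With the tool pointing down it reaches from about 0.4 to 0.85 m from the base axis. Payload 10.4 kg.
Tool frame: the origin (TCP) lies on the front face of the gripper's body, between the roots of the fingers; the fingertips stand 73 mm ahead of it and the grasp point (between the pads) lies 54 mm ahead of it (grasp_offset is the z of the grasp point in the tool frame, in m); z points along the fingers, y is the line along which they close (so a half turn about z gives the same grasp; the last joint's range is limited). The gripper opens to 85 mm and grips with 20 to 120 N. Pads are 22 mm wide; open, the fingers measure 114 mm over their backs; the gripper's body (76 mm by 85 mm) begins 54 mm behind the grasp point. The pads swing forward as they close: fully open they stand 13 mm farther back than shut.
Start: joints at [1.171, 0.332, -0.065, 1.46, 0.022, 1.35, -0.088], TCP at [0.23, -0.581, 0.304] pointing down, gripper open.
Joint ranges: [-2.6, 2.6], [-0.5, 2.12], [-1.47, 1.34], [0.16, 2.42], [-1.27, 4.41], [0.06, 2.06], [-2.6, 2.6]. Speed limits (rad/s): [2.22, 2.22, 2.79, 2.79, 3.14, 3.14, 3.14].

### API

Orientations are given as a 3x3 rotation matrix whose columns are the frame's x, y, z axes.
In Python, from station import reach, line_to, set_joints, ungrasp, close, hold, inverse_kinematics, get_obs, grab_frame, MotionError, finish_job, spot_in, grasp_offset gives the robot as it stands. Calls block until the motion is done:
- reach(position, orientation): joint-space move of the TCP to a pose.
- line_to(position, rotation=None, velocity=0.15, contact_N=None): straight line of the TCP; rotation=None keeps the orientation; velocity is the mean speed in m/s. With contact_N (N) it stops when the force on the tool has changed by that much, and returns True; else False.
- set_joints(angles): joint-space move.
- ungrasp() and close(grasp_force=None): open the fingers fully, or close them until they stop; grasp_force is the grip in N (None keeps the last).
- hold(seconds).
- inverse_kinematics(position, orientation): joint angles nearest the present ones, or None.
- get_obs(): the state.
- grab_frame(name): name is "side" or "top"; returns a dict with "pixels" (480x640x3 uint8, red, green, blue), "range_z" (480x640 float32, m along the optical axis (not along the pixel's ray), 0 where there is no reading), "vertical_fov" (degrees; the focal length in pixels is half the picture's height over the tangent of half this angle, whatever the lens; pixels are square), "cx", "cy" (the principal point, pixels), "rvec" (rotation vector, rad) and "tvec" (3), from world to camera coordinates, as OpenCV has them. Camera axes: x right, y down, z forward; pixel columns grow to the right and rows downward; lengths in m; the calibration is good to about 2 mm. A picture is of the moment at which its call begins.
A pose or a line that the arm cannot do raises MotionError and nothing moves.
- finish_job(): hands the job in; it is judged then, once.
Trained networks look in a picture, given as the dict that the camera call returned (one of the last four; its "shot" number tells which), for a name from the list of things; names that differ only in an ending like _2 or _b are one class to them, and where a whole thing is asked for, a point or a joint stands for the part that bears it (a point fixed in the world has none). Each returns a list of dicts, best first, with "p" (0 to 1); they miss things now and then, are a little off and sometimes report something else, mostly with a low value. They report only what shows in the picture. A call takes as long as a camera call. They do not tell look-alikes from the thing itself.
- spot_in(picture, thing): "pixel" ([row, column] in pixels, amid what is visible of it).
The state is a dict: "t": time; "joint_positions": joint angles; "qd": joint speeds; "effort": joint torques, N m; "position": TCP position; "ee_rot": TCP orientation; "wrist_force": force on the tool from outside, world axes, zero at the start; "ft_torque": the same for the moment, N m; "gripper_width": finger opening in m; "grasp_force": force on a finger pad.
Only numpy, scipy, OpenCV 4.12 (cv2) and the standard library are available. Lean on these libraries where they do the work, as an engineer would, in place of code of your own. Each camera call takes 0.05 s, during which the arm holds its last target. There are 200 camera calls.

## Working session

There is one attempt and no reset: what is moved stays moved. The work goes in short steps, each a Python script; the robot and the scene stay as the last script left them, time stands still between calls to the robot, and variables do not carry over. Pictures are saved under pics/ and viewed, at most 10 in all, crops included, and the job is handed in when it is done.

```bash
ls; mkdir -p pics; cat > h.py <<'E'
import numpy as np, cv2
from station import *
def cam(f):
    fl=240/np.tan(np.radians(f["vertical_fov"])/2)
    R=cv2.Rodrigues(np.array(f["rvec"],float))[0]; return fl,R,np.array(f["tvec"],float).ravel()
def cloud(f):
    fl,R,t=cam(f); z=f["range_z"].astype(float); r,c=np.mgrid[:480,:640]
    P=np.stack([(c-f["cx"])*z/fl,(r-f["cy"])*z/fl,z],-1)
    W=(P-t)@R; W[z==0]=np.nan; return W
def proj(f,p):
    fl,R,t=cam(f); q=R@np.array(p)+t; return [round(fl*q[1]/q[2]+f["cy"],1),round(fl*q[0]/q[2]+f["cx"],1)]
def save(f,n): cv2.imwrite("pics/"+n+".png",f["pixels"][:,:,::-1])
E
python3 - <<'E'
from h import *
import pickle
for n in("top","side"):
    f=grab_frame(n); save(f,n+"0"); pickle.dump(f,open(n+"0.pkl","wb")); W=cloud(f)
    print(n,f["vertical_fov"],"cam at",-cam(f)[1].T@cam(f)[2])
    for th in("tester","trimmer","needle","trim_tool","tool_stand","hex_key","spindle_a","label_box"):
        for d in spot_in(f,th):
            r,c=map(int,np.round(d["pixel"])); print(th,round(d["p"],2),r,c,W[min(r,479),min(c,639)].round(3))
E
```

```text
pics
top 49.500799378219945 cam at [ 0.45443042 -0.19614277  0.94103804]
tester 0.76 170 258 [ 0.678 -0.049  0.064]
tester 0.16 263 405 [ 0.52  -0.301  0.083]
trimmer 0.75 176 216 [0.667 0.025 0.06 ]
trimmer 0.47 272 354 [ 0.507 -0.219  0.01 ]
trim_tool 0.88 259 418 [ 0.522 -0.314  0.136]
trim_tool 0.57 332 452 [ 0.411 -0.371  0.107]
tool_stand 0.93 264 406 [ 0.518 -0.302  0.083]
hex_key 0.83 272 354 [ 0.507 -0.219  0.01 ]
spindle_a 0.76 245 462 [ 0.559 -0.411  0.01 ]
spindle_a 0.61 250 446 [ 0.549 -0.381  0.014]
side 43.16727763774702 cam at [ 0.52642467 -0.95221348  0.80802633]
tester 0.59 214 365 [ 0.675 -0.08   0.063]
trimmer 0.51 178 358 [0.673 0.036 0.061]
trimmer 0.37 364 310 [ 0.56  -0.385  0.015]
needle 0.72 296 290 [ 0.53  -0.334  0.119]
trim_tool 0.75 340 210 [ 0.41  -0.386  0.083]
trim_tool 0.63 295 293 [ 0.534 -0.331  0.117]
tool_stand 0.61 326 291 [ 0.531 -0.359  0.078]
hex_key 0.66 291 271 [ 0.497 -0.219  0.005]
spindle_a 0.88 360 309 [ 0.559 -0.376  0.013]
spindle_a 0.73 330 290 [ 0.529 -0.326  0.028]
spindle_a 0.67 382 310 [ 0.559 -0.416  0.011]
label_box 0.86 309 243 [ 0.451 -0.279  0.028]
label_box 0.32 329 291 [ 0.531 -0.31   0.009]
```

View pics/top0.png

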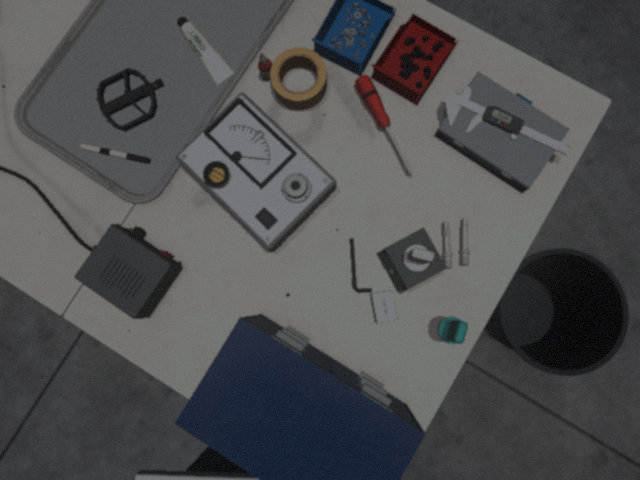

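```bash
python3 - <<'E'
import cv2
a=cv2.imread('pics/top0.png')[220:370,330:500]; cv2.imwrite('pics/c1.png',cv2.resize(a,None,fx=4,fy=4,interpolation=cv2.INTER_CUBIC))
a=cv2.imread('pics/top0.png')[90:240,170:340]; cv2.imwrite('pics/c2.png',cv2.resize(a,None,fx=4,fy=4,interpolation=cv2.INTER_CUBIC))
E
```

```text
(no output)
```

View pics/c1.png

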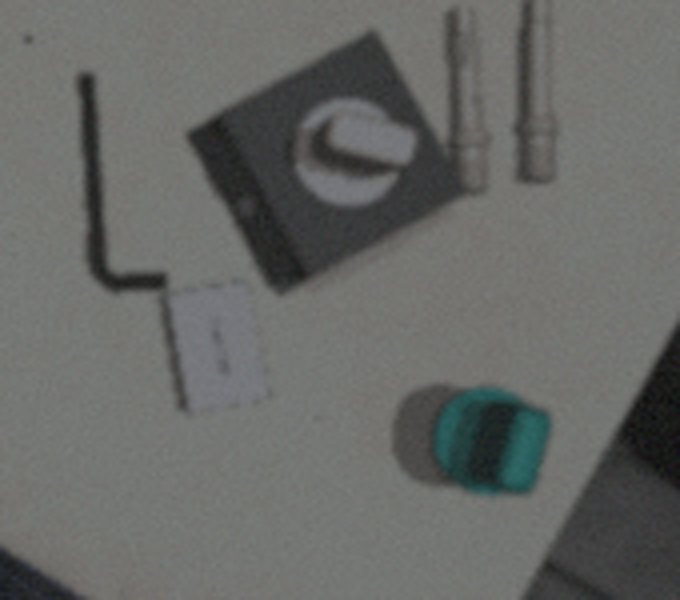

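View pics/c2.png

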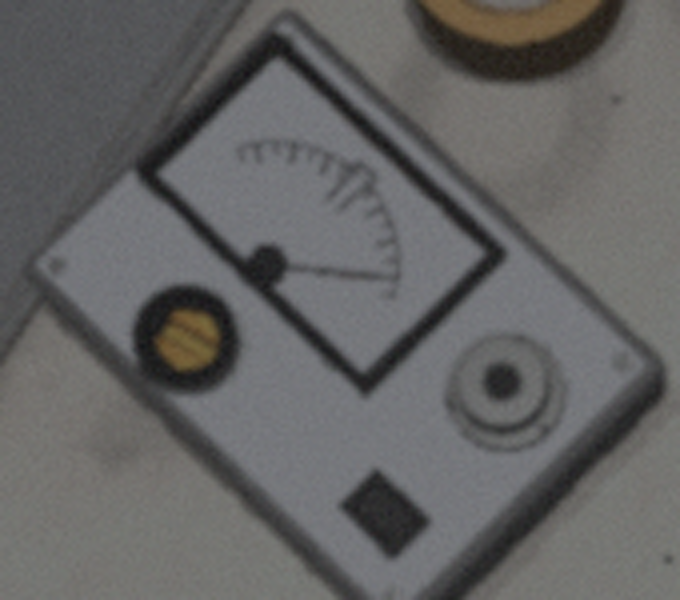

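View pics/side0.png

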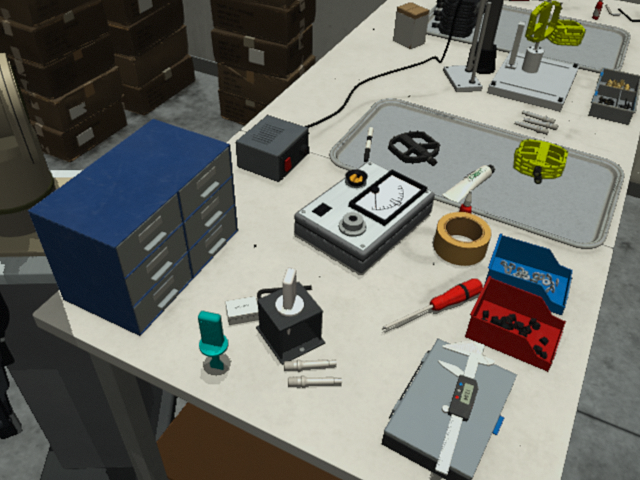

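The tool stand holds the white tool, top picture (259,418). A turquoise look-alike stands at (332,452). The white one in the stand is the one meant: it fits the colour and hangs through the stand's hole, and the enlarged crop confirms both. The trimmer is at about (175,216). The needle points right of the zero box, near the end of the scale. Next I measure the poses.

```bash
python3 - <<'E'
from h import *
import pickle
def rect(P):
    (c,s,a)=cv2.minAreaRect((P[:,:2]*1000).astype(np.float32)); return np.round(c,1),np.round(s,1),round(a,1)
for n in("top","side"):
    f=pickle.load(open(n+"0.pkl","rb")); W=cloud(f); px=f["pixels"].astype(int)
    ok=~np.isnan(W[...,0]); z=W[...,2]
    def near(x,y,r): return ok&(np.hypot(W[...,0]-x,W[...,1]-y)<r)
    def reg(m):
        k,l,st,_=cv2.connectedComponentsWithStats(m.astype(np.uint8)); i=1+np.argmax(st[1:,4]); return W[l==i]
    m=near(.678,-.049,.17)&(z>.052)&(z<.09); P=reg(m); print(n,"tester",rect(P),np.median(P[:,2]),len(P))
    m=near(.52,-.302,.075)&(z>.07)&(z<.082); P=reg(m); print("standtop",rect(P),np.median(P[:,2]))
    m=near(.52,-.302,.06)&(z>.083)&(z<.09); P=W[m]; print("collar",len(P),cv2.minEnclosingCircle((P[:,:2]*1000).astype(np.float32)) if len(P) else 0)
    m=near(.52,-.302,.06)&(z>.142); P=W[m]; print("handletop",len(P),rect(P),np.median(P[:,2]) if len(P) else 0, P[:,2].max())
    m=near(.52,-.302,.06)&(z>.1)&(z<.142); P=W[m]; print("handle",len(P),rect(P))
    m=near(.667,.03,.04)&(px[...,0]-px[...,2]>40); P=W[m]; print("brass",len(P),rect(P),np.median(P,0))
    m=ok&(px[...,2]>1.4*px[...,0])&(W[...,1]<.1)&(W[...,0]<.5); P=W[m]; print("blue",P.min(0),P.max(0))
    print("desk z",np.median(z[near(.45,-.15,.04)]))
    for q in([.667,.03,.06],): print(proj(f,q))
f=pickle.load(open("top0.pkl","rb")); print(get_obs()["ee_rot"],grasp_offset)
E
```

```text
top tester (array([681.7, -41.6]), array([239.8, 169.8]), 46.7) 0.061095786658814655 12730
standtop (array([ 529.1, -318.3]), array([77.9, 74.8]), 29.3) 0.0785435200966656
collar 229 ((523.07666015625, -306.9528503417969), 36.547306060791016)
handletop 228 (array([ 528.8, -319.5]), array([33.9, 15.9]), 75.0) 0.1486625481179352 0.1529395436841383
handle 83 (array([ 523.6, -315.2]), array([32.7, 10.5]), 55.4)
brass 149 (array([667.3,  22.3]), array([23.5, 23.5]), 86.9) [0.66821028 0.02185637 0.06860825]
blue [-0.01955254 -0.97749167 -0.92741279] [0.49978932 0.0996025  0.21146536]
desk z 0.0007627957485079888
[np.float64(175.9), np.float64(213.1)]
side tester (array([681.6, -41.8]), array([240.9, 171.5]), 46.8) 0.06282853756768275 7136
standtop (array([ 529.5, -316.7]), array([80.5, 77.6]), 29.0) 0.07925614865703678
collar 301 ((530.4483642578125, -312.88299560546875), 36.237754821777344)
handletop 187 (array([ 529.2, -319. ]), array([34. , 15.7]), 77.2) 0.14920421569424006 0.15292510747776952
handle 266 (array([ 533.7, -324.2]), array([33. , 14.3]), 47.4)
brass 91 (array([665.9,  19.2]), array([36.4, 26.5]), 85.0) [0.66627808 0.02368477 0.07120371]
blue [ 0.04307397 -0.65030025 -0.85416378] [0.43398161 0.07712641 0.39073427]
desk z 0.0006519100484616569
[np.float64(180.3), np.float64(355.2)]
[[ 9.29860076e-01  3.67913358e-01  2.17679699e-05]
 [ 3.67913359e-01 -9.29860072e-01 -8.12075196e-05]
 [-9.63616518e-06  8.35203573e-05 -9.99999996e-01]] 0.0539
```

```bash
cat >> h.py <<'E'
TC=np.array([.6817,-.0417]); YT=np.radians(-43.3)
HOLE=np.array([.529,-.319]); TR=np.array([.6671,.0218])
def rot(yaw):  # tool frame pointing down, y axis at yaw
    y=np.array([np.cos(yaw),np.sin(yaw),0]); z=np.array([0,0,-1.]); return np.column_stack([np.cross(y,z),y,z])
def t2w(x,y,z):
    c,s=np.cos(YT),np.sin(YT); return [TC[0]+c*x-s*y,TC[1]+s*x+c*y,z]
def needle(f,pv=(-.020,.036),save_as=None,z=.070):
    a=np.radians(np.arange(-75,75.1,.5)); r=np.arange(.014,.036,.001)
    g=f["pixels"].mean(2).astype(np.float32)
    M=np.array([[proj(f,t2w(pv[0]+q*np.cos(b),pv[1]+q*np.sin(b),z)) for q in r] for b in a],np.float32)
    v=cv2.remap(g,M[...,1],M[...,0],cv2.INTER_LINEAR).mean(1); v=v-cv2.blur(v[:,None],(1,61)).ravel()
    i=np.argmin(v); return a[i],v[i],v.std()
def pixw(f,rc,z):
    fl,R,t=cam(f); d=R.T@np.array([(rc[1]-f["cx"])/fl,(rc[0]-f["cy"])/fl,1]); o=-R.T@t; p=o+d*(z-o[2])/d[2]
    c,s=np.cos(YT),np.sin(YT); e=p[:2]-TC; return p,np.array([c*e[0]+s*e[1],-s*e[0]+c*e[1]])
E
python3 - <<'E'
from h import *
import pickle
f=pickle.load(open("top0.pkl","rb"))
c=lambda x,y:(90+y/4,170+x/4)
for n,q,z in[("pivot",c(267,268),.07),("tip",c(395,277),.07),("box",c(357,178),.07),("s1",c(165,322),.068),("s2",c(212,350),.068)]: print(n,pixw(f,c and q,z)[1].round(4))
pv=pixw(f,c(267,268),.07)[1]
print(needle(f,pv))
o=get_obs(); print(o["position"])
for b in(75.5,255.5,-104.5):
  for nm,p,yaw in[("grasp",[*HOLE,.174],b+90),("above",[*HOLE,.36],b+90),("tr0",[*TR,.217],b+90-11),("tr0h",[*TR,.34],b+90-11),("tr1",[*TR,.217],b+90+72)]:
    q=inverse_kinematics(np.array(p),rot(np.radians(yaw))); print(b,nm,None if q is None else np.round(q,2))
E
```

```text
pivot [-0.008   0.0331]
tip [ 0.0279 -0.0097]
box [0.0474 0.0336]
s1 [-0.0555  0.0485]
s2 [-0.0499  0.0249]
(np.float64(-0.8552113334772214), np.float32(-18.103355), np.float32(4.325847))
[ 0.22997451 -0.58117305  0.30392601]
75.5 grasp [-0.34  0.71  1.16  1.68 -0.69  1.22 -2.42]
75.5 above [-0.34  0.49  1.16  1.44 -0.45  1.5  -2.59]
75.5 tr0 [ 0.67  0.83 -1.25  1.4   0.79  1.46  2.13]
75.5 tr0h [ 0.63  0.71 -1.25  1.23  0.67  1.63  2.21]
75.5 tr1 [ 0.29  0.54 -0.55  1.42  0.29  1.26 -2.42]
255.5 grasp [ 0.78  0.45 -0.4   1.61  0.19  1.12  0.08]
255.5 above [ 0.78  0.32 -0.4   1.38  0.12  1.47  0.13]
255.5 tr0 [ 0.39  0.58 -0.71  1.41  0.38  1.29 -0.79]
255.5 tr0h [ 0.4   0.51 -0.75  1.25  0.34  1.51 -0.75]
255.5 tr1 [ 0.44  0.61 -0.79  1.41  0.43  1.3   0.63]
-104.5 grasp [ 0.78  0.45 -0.4   1.61  0.19  1.12  0.08]
-104.5 above [ 0.78  0.32 -0.4   1.38  0.12  1.47  0.13]
-104.5 tr0 [ 0.39  0.58 -0.71  1.41  0.38  1.29 -0.79]
-104.5 tr0h [ 0.4   0.51 -0.75  1.25  0.34  1.51 -0.75]
-104.5 tr1 [ 0.44  0.61 -0.79  1.41  0.43  1.3   0.63]
```

```bash
python3 - <<'E'
from h import *
R=rot(np.radians(-14.5))
line_to([.23,-.581,.36],velocity=.2)
line_to([*HOLE,.36],rotation=R,velocity=.25)
line_to([*HOLE,.174],velocity=.15,contact_N=10)
close(60); o=get_obs(); print(o["gripper_width"],o["grasp_force"],o["wrist_force"],o["position"],o["t"])
line_to([*HOLE,.34],velocity=.15)
o=get_obs(); print(o["gripper_width"],o["wrist_force"],o["t"])
for n in("side","top"):
    f=grab_frame(n); save(f,n+"1"); W=cloud(f)
    m=(np.hypot(W[...,0]-.529,W[...,1]+.319)<.035)&(W[...,2]<.28)&(W[...,2]>.15); P=W[m]
    for a in np.arange(.17,.28,.01):
        q=P[(P[:,2]>=a)&(P[:,2]<a+.01)]
        if len(q): print(n,round(a,3),len(q),q[:,:2].mean(0).round(4),q[:,:2].min(0).round(3),q[:,:2].max(0).round(3))
import cv2
f=grab_frame("side"); r,c=map(int,proj(f,[.529,-.319,.22])); cv2.imwrite("pics/s1c.png",cv2.resize(f["pixels"][max(r-75,0):r+75,c-100:c+100,::-1],None,fx=3,fy=3))
E
```

```text
0.015328065750050614 58.79444360733032 [-0.33428534  0.37436325  1.55453743] [ 0.52909519 -0.31902748  0.17413853] 5.1083
0.015346939285188802 [ 0.49455947 -0.16970197 -1.00875211] 6.3667
side 0.18 8 [ 0.5277 -0.3231] [ 0.525 -0.33 ] [ 0.532 -0.307]
side 0.19 24 [ 0.5272 -0.3263] [ 0.525 -0.331] [ 0.532 -0.317]
side 0.2 50 [ 0.5284 -0.3232] [ 0.524 -0.329] [ 0.534 -0.32 ]
side 0.21 37 [ 0.5284 -0.3226] [ 0.524 -0.326] [ 0.534 -0.319]
side 0.22 37 [ 0.5289 -0.3224] [ 0.524 -0.325] [ 0.534 -0.32 ]
side 0.23 1 [ 0.5281 -0.3256] [ 0.528 -0.326] [ 0.528 -0.326]
side 0.24 213 [ 0.5286 -0.3285] [ 0.507 -0.342] [ 0.551 -0.303]
side 0.25 224 [ 0.5292 -0.326 ] [ 0.509 -0.342] [ 0.549 -0.306]
side 0.26 69 [ 0.5263 -0.3329] [ 0.512 -0.338] [ 0.541 -0.324]
side 0.27 144 [ 0.5275 -0.3305] [ 0.507 -0.336] [ 0.55  -0.318]
top 0.24 98 [ 0.5309 -0.3015] [ 0.514 -0.307] [ 0.547 -0.297]
top 0.25 23 [ 0.5276 -0.3027] [ 0.519 -0.304] [ 0.542 -0.3  ]
top 0.26 11 [ 0.5298 -0.3029] [ 0.525 -0.304] [ 0.536 -0.302]
top 0.27 10 [ 0.5302 -0.3025] [ 0.526 -0.303] [ 0.534 -0.302]
```

View pics/s1c.png

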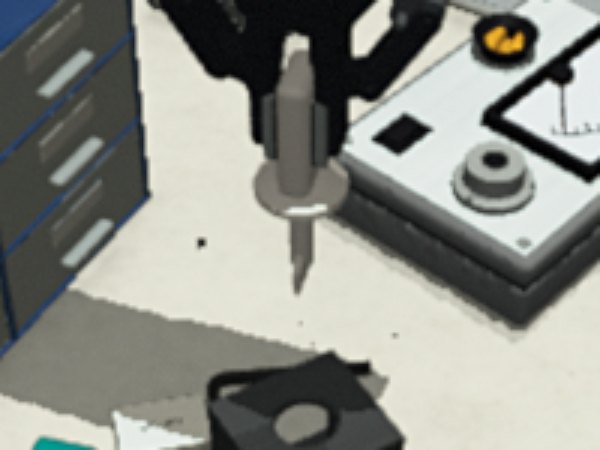

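The side crop shows the white tool held upright between the pads at (295,150), blade free at (297,290), with the stand hole empty below at (305,425). Next is the trimmer.

```bash
python3 - <<'E'
from h import *
R=rot(np.radians(-24.5))
line_to([*TR,.34],rotation=R,velocity=.25)
line_to([*TR,.240],velocity=.15,contact_N=10)
h=line_to([*TR,.2165],velocity=.03,contact_N=12)
o=get_obs(); print(h,o["position"],o["wrist_force"],o["ft_torque"],o["gripper_width"],o["t"])
E
```

```text
False [0.66703634 0.02182412 0.21710613] [-2.33802655  0.14678402  4.09632455] [-0.05036157  0.85973399  0.03628192] 0.015302697785200424 9.8917
```

```bash
python3 - <<'E'
from h import *
for f in("top","side"): f=grab_frame(f); print(needle(f,(-.008,.0331)))
p=[*TR,.2168]
for d in np.linspace(6,74,18):
    line_to(p,rotation=rot(np.radians(-24.5+d)),velocity=.03)
    o=get_obs(); print(round(d),o["t"],o["ft_torque"].round(2) if hasattr(o["ft_torque"],"round") else o["ft_torque"],o["position"][2])
hold(.3)
for n in("top","side"): f=grab_frame(n); save(f,n+"2"); print(n,needle(f,(-.008,.0331)))
E
```

```text
(np.float64(-0.8115781021773633), np.float32(-19.53701), np.float32(4.689269))
(np.float64(-0.8115781021773633), np.float32(-57.277832), np.float32(12.206494))
6 10.25 [ 0.03 -0.07 -0.02] 0.2171232998971659
10 10.5 [ 0.04 -0.24 -0.03] 0.21712094163043713
14 10.75 [-0.08 -0.48 -0.02] 0.21713361192632663
18 11.0 [-0.08 -0.74 -0.05] 0.2171077054964232
22 11.25 [-0.12 -1.11 -0.08] 0.2171169306613267
26 11.5 [-0.16 -1.38 -0.06] 0.21709379685360933
30 11.75 [-0.18 -1.54 -0.04] 0.21708601214586717
34 12.0 [-0.07 -1.64 -0.03] 0.2171111796180454
38 12.25 [-0.07 -1.76 -0.11] 0.21713016505569882
42 12.5 [-0.11 -1.84 -0.01] 0.21711224249250471
46 12.75 [-0.11 -1.91  0.  ] 0.21713763674143066
50 13.0 [-0.04 -2.01 -0.06] 0.2171264093052549
54 13.25 [-0.02 -2.11 -0.02] 0.21714858160816705
58 13.5 [-0.   -2.21 -0.07] 0.21714904918232156
62 13.75 [ 0.12 -2.31 -0.07] 0.21713330096064498
66 14.0 [ 0.15 -2.31 -0.04] 0.21716751505764534
70 14.25 [ 0.24 -2.36 -0.05] 0.21713951878056437
74 14.5 [ 0.28 -2.35 -0.04] 0.21715794249919992
top (np.float64(-0.04363323129985824), np.float32(-21.566261), np.float32(4.868162))
side (np.float64(-0.12217304763960307), np.float32(-49.25464), np.float32(11.887751))
```

```bash
python3 - <<'E'
from h import *
p=[*TR,.2168]
line_to(p,rotation=rot(np.radians(-24.5+79)),velocity=.03); hold(.3)
ims=[]
for n in("top","side"):
    f=grab_frame(n); print(n,[needle(f,q)[0].round(3) for q in((-.008,.0331),(-.008,.036),(-.01,.036))])
    # rectified tester view, up = +x, left = +y, 0.3 mm/px
    X=np.arange(.085,-.03,-.0003); Y=np.arange(.11,-.04,-.0003)
    M=np.array([[proj(f,t2w(x,y,.070)) for y in Y] for x in X],np.float32)
    ims.append(cv2.remap(f["pixels"],M[...,1],M[...,0],cv2.INTER_CUBIC)[:,:,::-1])
im=cv2.resize(np.vstack(ims),None,fx=.75,fy=.75); print(im.shape,get_obs()["t"]); cv2.imwrite("pics/n1.png",im)
E
```

```text
top [np.float64(0.026), np.float64(-0.087), np.float64(-0.087)]
side [np.float64(-0.061), np.float64(-0.166), np.float64(-0.175)]
(576, 375, 3) 15.55
```

View pics/n1.png

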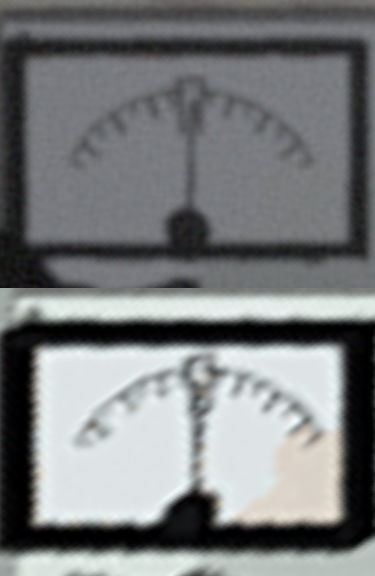

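The rectified views (top camera above, side camera below) show the needle from the hub (187,228) running straight into the zero box at (190,95), in the middle. I'll ease the blade back, withdraw it and return the tool to the stand.

```bash
python3 - <<'E'
from h import *
p=[*TR,.2168]
line_to(p,rotation=rot(np.radians(-24.5+74)),velocity=.03)
line_to([*TR,.25],velocity=.08); line_to([*TR,.34],velocity=.2)
f=grab_frame("top"); print("needle",needle(f,(-.008,.0331))[0])
line_to([*HOLE,.34],rotation=rot(np.radians(-14.5)),velocity=.25)
f=grab_frame("top"); print("needle",needle(f,(-.008,.0331))[0])
# hole check from the side camera
f=grab_frame("side"); W=cloud(f); m=(np.hypot(W[...,0]-.529,W[...,1]+.319)<.06)&(W[...,2]>.074)&(W[...,2]<.083)
P=W[m]; d=np.hypot(*(P[:,:2]-HOLE).T); print("plate pts nearest to hole axis",np.sort(d)[:5].round(4))
for a in range(0,360,45):
    an=np.degrees(np.arctan2(*(P[:,:2]-HOLE).T[::-1]))%360; s=np.abs((an-a+180)%360-180)<22; print(a,d[s].min().round(4) if s.any() else None)
line_to([*HOLE,.19],velocity=.15,contact_N=12)
h=line_to([*HOLE,.173],velocity=.03,contact_N=8); o=get_obs(); print(h,o["position"],o["wrist_force"],o["t"])
E
```

```text
needle 0.026179938779914945
needle 0.026179938779914945
plate pts nearest to hole axis [0.0134 0.0137 0.0142 0.0149 0.0151]
0 0.0157
45 0.0172
90 0.0168
135 0.0161
180 0.0156
225 0.0137
270 0.0134
315 0.0142
True [ 0.52886332 -0.31898986  0.17415139] [-0.12553013 -0.10364169  5.72020712] 20.4167
```

```bash
python3 - <<'E'
from h import *
ungrasp(); line_to([*HOLE,.36],velocity=.15); line_to([.35,-.5,.36],velocity=.25)
f=grab_frame("top"); print("needle",needle(f,(-.008,.0331))[0]); W=cloud(f)
m=(np.hypot(W[...,0]-.529,W[...,1]+.319)<.04)&(W[...,2]>.142)&(W[...,2]<.16); P=W[m]
print(len(P),cv2.minAreaRect((P[:,:2]*1000).astype(np.float32)),np.median(P[:,2]),get_obs()["t"],get_obs()["wrist_force"])
a=f["pixels"][220:370,330:500,::-1];b=f["pixels"][90:240,170:340,::-1]
cv2.imwrite("pics/end.png",cv2.resize(np.hstack([a,b]),None,fx=2.3,fy=2.3,interpolation=cv2.INTER_CUBIC))
E
```

```text
needle 0.026179938779914945
223 ((528.4205932617188, -319.3345031738281), (34.00606918334961, 15.967754364013672), 75.36064910888672) 0.14880937681305437 23.7083 [0.0398592  0.50125524 0.31106564]
```

View pics/end.png

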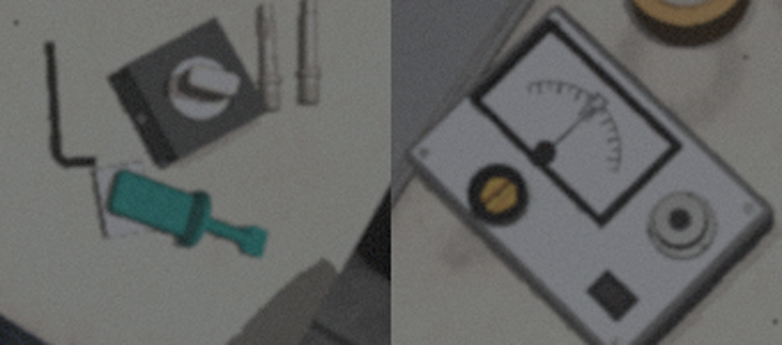

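The white tool hangs in the stand and the needle is in the zero box. However, the turquoise look-alike now lies on its side at (165,210) in the left crop. I'll check when that happened.

```bash
python3 - <<'E'
from h import *
import pickle
for n in("top0","top1","top2","side0","side1","side2"):
    p=cv2.imread(f"pics/{n}.png").astype(int); m=(p[...,1]-p[...,2]>30)&(p[...,0]-p[...,2]>25)
    m[:300 if n[0]=='s' else 250]=0; m[:,:150 if n[0]=='s' else 330]=0; m[:,330 if n[0]=='s' else 500:]=0
    r,c=np.nonzero(m); print(n,len(r),[r.min(),r.max(),c.min(),c.max()] if len(r) else "")
f=pickle.load(open("top0.pkl","rb"));W=cloud(f);p=f["pixels"].astype(int);m=(p[...,1]-p[...,0]>30)&(np.hypot(W[...,0]-.41,W[...,1]+.38)<.06);print(W[m].max(0),W[m].min(0))
f=grab_frame("top");W=cloud(f)
for th in("label_box","hex_key","spindle_a","trim_tool"):
    for d in spot_in(f,th)[:2]: print(th,d["p"],d["pixel"],W[int(d["pixel"][0]),int(d["pixel"][1])].round(3))
f=grab_frame("side"); save(f,"side3"); cv2.imwrite("pics/s3c.png",np.hstack([cv2.resize(x[250:400,150:350],None,fx=2,fy=2) for x in(cv2.imread("pics/side1.png"),cv2.imread("pics/side3.png"))]))
E
```

```text
top0 297 [np.int64(317), np.int64(342), np.int64(439), np.int64(466)]
top1 0 
top2 859 [np.int64(295), np.int64(330), np.int64(378), np.int64(445)]
side0 1145 [np.int64(311), np.int64(369), np.int64(198), np.int64(227)]
side1 1160 [np.int64(311), np.int64(369), np.int64(198), np.int64(227)]
side2 1010 [np.int64(300), np.int64(368), np.int64(213), np.int64(253)]
[ 0.43326409 -0.35847658  0.13518224] [ 0.39239264 -0.38985592  0.06206144]
label_box 0.73 [306.1, 377.4] [ 0.448 -0.258  0.043]
label_box 0.41 [259.0, 419.1] [ 0.521 -0.314  0.144]
hex_key 0.55 [274.5, 355.8] [ 0.504 -0.221  0.009]
hex_key 0.23 [263.1, 399.3] [ 0.52  -0.292  0.076]
spindle_a 0.83 [246.3, 463.7] [ 0.557 -0.412  0.013]
spindle_a 0.63 [248.2, 445.6] [ 0.553 -0.38   0.015]
trim_tool 0.97 [257.5, 417.3] [ 0.524 -0.311  0.147]
trim_tool 0.82 [311.4, 403.5] [ 0.441 -0.303  0.038]
```

View pics/s3c.png

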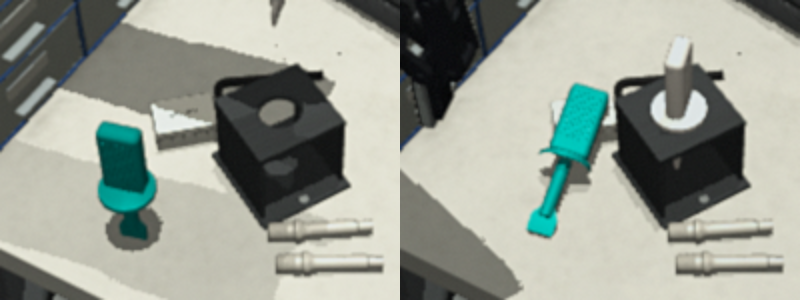

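The look-alike was still standing at t=6.4 s and had fallen by t=14.5 s, in the time the gripper left the stand at 0.34 m and worked at the trimmer. It had been balanced on a 2.5 mm blade edge. It isn't a listed item, couldn't be stood up again reliably, and trying would risk moving the label box it leans on. The bystanders look unmoved, so I'm handing in.

```bash
python3 -c "
from station import *
print(finish_job(), get_obs()['t'])"
```

```text
the job is handed in; nothing more can be done
the job is handed in; nothing more can be done
```

The job is handed in, verdict not shown: the needle rests in the zero box and the white tool hangs in its stand with the listed bystanders apparently unmoved, but the turquoise look-alike fell against the label box between 6.4 and 14.5 s (cause not seen, probably toppled by itself) and I left it lying.

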